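# Clip the finished test panels into the dunnage rack

## Robot

A 6-joint arm with a two-finger parallel gripper is mounted at the origin on a cart in front of the work surface, level with it; the furniture and walls round the work are solid. World frame = base frame: x ahead of the robot, y to its left, z up, the work surface at z = 0. Lengths are in mm, angles in degrees, forces in N, time in s.
With the tool pointing down it reaches from about 275 to 975 mm from the base axis. Payload 8.4 kg.
Tool frame: the origin (TCP) lies at the very end of the fingers, on their centre line; the grasp point (between the pads) lies 19 mm behind it; z points along the fingers, y is the line along which they close (so a half turn about z gives the same grasp; the last joint's range is limited). The gripper opens to 92 mm and grips with 3 to 60 N. Pads are 20 mm wide; open, the fingers measure 128 mm over their backs; the gripper's body (75 mm by 189 mm) begins 69 mm behind the grasp point.
Start: joints at [-0.138, 20.225, 93.587, -0, 66.188, -0.138], TCP at [625.002, -0, 214.583] pointing down, gripper open.
Joint ranges: [-150.9, 150.9], [-52.94, 120.26], [3.33, 152.33], [-74.26, 254.26], [0, 154.13], [-172.89, 172.89]. Speed limits (degrees/s): [127.2, 127.2, 159.86, 180, 180, 180].

## Interface

Orientations are given as [roll, pitch, yaw] about the fixed x, y, z axes, in that order (R = Rz(yaw) Ry(pitch) Rx(roll)).
In Python, from workcell import * gives the robot as it stands. Calls block until the motion is done:
- reach(position, orientation): joint-space move of the TCP to a pose.
- movel(position, rotation=None, v=150, contact_N=None): straight line of the TCP; rotation=None keeps the orientation; v is the mean speed in mm/s. With contact_N (N) it stops when the force on the tool has changed by that much, and returns True; else False.
- move_j(angles): joint-space move.
- gripper_open() and close(): open the fingers fully, or close them until they stop; the grip force is fixed at half the most.
- wait(seconds).
- ik(position, orientation): joint angles nearest the present ones, or None.
- grab_frame(name): name is "scene" or "side" or "wrist"; returns a dict with "image" (400x640x3 uint8, red, green, blue), "K" (3x3 intrinsics, pixels), "dist" ([k1, k2, p1, p2, k3] as OpenCV has them; the pictures are not rectified), "view" (4x4, takes a point from world to camera coordinates). Camera axes: x right, y down, z forward; pixel columns grow to the right and rows downward; lengths in mm; the calibration is good to about 2 mm. A picture is of the moment at which its call begins. There is no depth.
A pose or a line that the arm cannot do raises MotionError and nothing moves.
- hand_in(): hands the job in; it is judged then, once.
Readings, each from a call of its own:
- get_time_s(): time.
- get_q(): joint angles.
- get_qd(): joint speeds.
- get_tau(): joint torques, N m.
- get_position(): TCP position.
- get_ee_rot(): TCP orientation.
- get_force(): force on the tool from outside, world axes, zero at the start.
- get_ft_torque(): the same for the moment, N m.
- get_width(): opening from 0.0 (shut) to 1.0 (fully open).
- get_gripper_force(): force on a finger pad.
Only numpy, scipy, OpenCV 4.12 (cv2) and the standard library are available. Lean on these libraries where they do the work, as an engineer would, in place of code of your own. Each camera call takes 0.05 s, during which the arm holds its last target. There are 200 camera calls.

## Task

Two finished test panels are standing on the bench. Push each one straight down, on edge, into the empty bay of the dunnage rack that is made for its length, until it stands fully home on the seat and the spring hooks at both its ends have snapped shut over its top edge. Leave the panel that is already racked, the tape measure and the marker where they are.

Things in the scene. Friction and masses are not known exactly. Their poses are not given: they have to be found in the camera images.
- long_panel: the longer loose test panel, grey chipboard piece 140 long x 60 high x 19 mm thick (the solid part is 17 mm thick), 0.11 kg, standing on a long edge on the bench. Axes: x along its length, y up, z across its thickness (level); origin on one of its large faces, at mid-length, 29 mm above its foot, so use the two points for its middle
- long_panel_top (a point): middle of the top edge of the longer panel (mid-length, mid-thickness)
- long_panel_foot (a point): middle of the bottom edge of the longer panel, 60 mm below its top
- short_panel: the shorter loose test panel, brown chipboard piece 120 long x 66 high x 19 mm thick (the solid part is 17 mm thick), 0.10 kg, standing on a long edge on the bench. Axes as for the longer panel; origin on a large face, 32 mm above its foot
- short_panel_top (a point): middle of the top edge of the shorter panel (mid-length, mid-thickness)
- short_panel_foot (a point): middle of the bottom edge of the shorter panel, 66 mm below its top
- rack: dunnage rack fixed to the bench: aluminium plate 212 x 272 x 8 mm with three parallel bays 90 mm apart. Origin under the plate's centre, z up, x along a racked panel's length, y across the bays. At each end of a bay two black guide cheeks (last 14 mm of the panel's length, 21 mm apart, flared to 37 mm on top, 66 mm high) and a steel spring hook; middle open
- long_bay (a point): middle of the seat of the bay for the longer panel (end bay at the rack's -y end), 12 mm above the bench: where the middle of the seated panel's bottom edge belongs; 143 mm between the hook strips; axes as the rack. Nib undersides at 73.5 mm, tops of the sloping lead-in tabs at 109 mm above the bench
- short_bay (a point): middle of the seat of the bay for the shorter panel (middle bay), 12 mm above the bench: where the middle of the seated panel's bottom edge belongs; 123 mm between the hook strips; axes as the rack. Nib undersides at 79.5 mm, tops of the lead-in tabs at 115 mm above the bench. The +y neighbour bay is occupied
- racked_panel: a third, smaller grey panel (110 x 55 x 19 mm) already clipped into the rack's remaining bay, at the +y end; leave it. It shows how a seated panel looks
- tape_measure: yellow tape measure 40x76x66 mm lying left of the rack; origin under its centre; leave it
- marker: white marker pen with black cap, 15x140x16 mm, lying behind the two loose panels; origin under its centre; leave it
- long_hook_near (a joint): longer panel bay's near (rack -x) spring hook, rad: 0 = shut, nib 4 mm in over the panel's end, 1.5 mm above its top edge; grows outward, about 0.08 while a panel passes, at most 0.35. The panel's bottom corners spread both hooks by their sloping tabs: about 8 N of push in all (hold it firmly at mid-length, or it tips), then less until it sits and the nibs snap shut. Laid in, a panel stops there
- long_hook_far (a joint): longer panel bay's far (rack +x) spring hook, rad: 0 = shut, nib 4 mm in over the panel's end, 1.5 mm above its top edge; grows outward, about 0.08 while a panel passes, at most 0.35. The panel's bottom corners spread both hooks by their sloping tabs: about 8 N of push in all (hold it firmly at mid-length, or it tips), then less until it sits and the nibs snap shut. Laid in, a panel stops there
- short_hook_near (a joint): shorter panel bay's near (rack -x) spring hook, rad: 0 = shut, nib 4 mm in over the panel's end, 1.5 mm above its top edge; grows outward, about 0.08 while a panel passes, at most 0.35. The panel's bottom corners spread both hooks by their sloping tabs: about 8 N of push in all (hold it firmly at mid-length, or it tips), then less until it sits and the nibs snap shut. Laid in, a panel stops there
- short_hook_far (a joint): shorter panel bay's far (rack +x) spring hook, rad: 0 = shut, nib 4 mm in over the panel's end, 1.5 mm above its top edge; grows outward, about 0.08 while a panel passes, at most 0.35. The panel's bottom corners spread both hooks by their sloping tabs: about 8 N of push in all (hold it firmly at mid-length, or it tips), then less until it sits and the nibs snap shut. Laid in, a panel stops there
There are look-alikes about, which are no part of the job. Leave any pink look-alike of the long_panel alone.

How it is judged (in metres and radians):
At the end, for the whole second after the job is handed in: Each loose panel stands upright (within 0.08 rad) and still in its own bay, the middle of its bottom edge within 3 mm of the seat in height, 6 mm along and 5 mm across the bay, and both spring hooks of both bays are shut (under 0.03 rad) (z of long_panel_foot in the frame of long_bay below 0.003 m and x of long_panel_foot in the frame of long_bay between -0.006 and 0.006 m and y of long_panel_foot in the frame of long_bay between -0.005 and 0.005 m and angle between each of long_panel, short_panel's own y axis and vertical below 0.08 rad and linear speed of each of long_panel, short_panel below 0.01 m/s and value of joint each of long_hook_near, long_hook_far, short_hook_near, short_hook_far below 0.03 rad and z of short_panel_foot in the frame of short_bay below 0.003 m and x of short_panel_foot in the frame of short_bay between -0.006 and 0.006 m and y of short_panel_foot in the frame of short_bay between -0.005 and 0.005 m); the robot touches nothing.
It fails at once if the panel already in the rack is disturbed (moved over 15 mm) (distance of racked_panel from where it was at the start of the episode above 0.015 m).
It fails at once if the tape measure is pushed away (moved over 30 mm) (distance of tape_measure from where it was at the start of the episode above 0.03 m).
It fails at once if the marker is pushed away (moved over 30 mm) (distance of marker from where it was at the start of the episode above 0.03 m).
It also fails if it takes over 70 s, if anything falls off the work surface, if the arm or the gripper's body presses on something with over 40 N, if the wrist force passes 120 N, or if a joint passes its speed limit or range.

## Working session

There is one attempt and no reset: what is moved stays moved. The work goes in short steps, each a Python script; the robot and the scene stay as the last script left them, time stands still between calls to the robot, and variables do not carry over. Pictures are saved under pics/ and viewed, at most 10 in all, crops included, and the job is handed in when it is done.

```bash
mkdir -p pics; cat > h.py <<'E'
from workcell import *
import numpy as np, cv2
def save(name,fn):
    f=grab_frame(name); cv2.imwrite('pics/'+fn+'.png',f['image'][:,:,::-1]); 
    np.savez('pics/'+fn+'.npz',**f); return f
def load(fn): return np.load('pics/'+fn+'.npz')
def ray(f,uv):
    p=cv2.undistortPoints(np.array([[uv]],float),f['K'],np.array(f['dist'],float))[0,0]
    V=np.array(f['view']);R,t=V[:3,:3],V[:3,3]
    return -R.T@t, R.T@np.array([p[0],p[1],1])
def onz(f,uv,z):
    c,d=ray(f,uv); return c+d*(z-c[2])/d[2]
def tri(obs):
    A=np.zeros((3,3));b=np.zeros(3)
    L=[ray(f,uv) for f,uv in obs]
    for c,d in L:
        d=d/np.linalg.norm(d);P=np.eye(3)-np.outer(d,d);A+=P;b+=P@c
    x=np.linalg.solve(A,b)
    return x,[np.linalg.norm(np.cross(x-c,d/np.linalg.norm(d))) for c,d in L]
def proj(f,p):
    V=np.array(f['view']);return cv2.projectPoints(np.array([p],float),cv2.Rodrigues(V[:3,:3])[0],V[:3,3],f['K'],np.array(f['dist'],float))[0][0,0]
E
python3 - <<'E'
from h import *
for n in('scene','side','wrist'):
    f=save(n,n+'0'); print(n,np.linalg.inv(f['view'])[:3,3].round(),f['K'][0,0])
a=[cv2.imread(f'pics/{n}0.png') for n in('scene','side')]
cv2.imwrite('pics/s0.png',cv2.resize(a[0],(800,500),interpolation=cv2.INTER_CUBIC))
E
```

```text
scene [-269. 1246.  865.] 408.4918458130403
side [  118. -1140.   761.] 417.71877717300515
wrist [623.  82. 385.] 300.1194381282556
```

View pics/scene0.png

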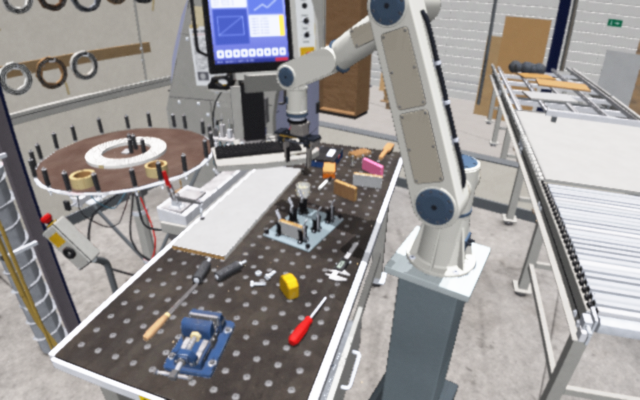

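View pics/side0.png

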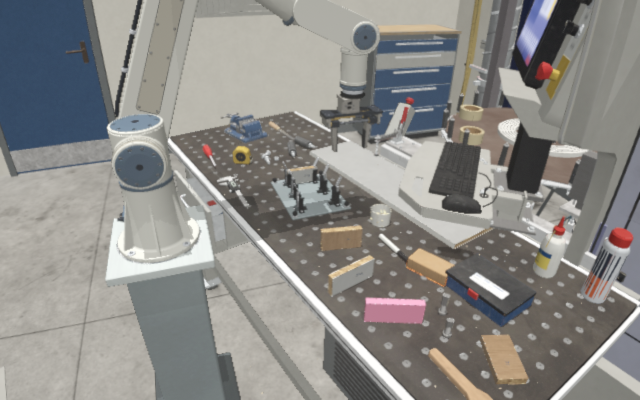

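View pics/wrist0.png

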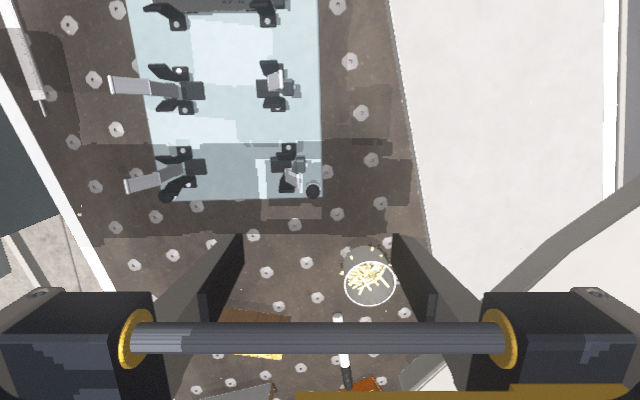

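The side view shows, as candidates: brown panel (341,238), grey panel (351,274), pink look-alike (394,310), brown wood block (428,266), a flat brown offcut (503,358), and the already racked grey panel (301,175). By description I choose grey (351,274) for long and brown (341,238) for short. The wrist view shows the rack, with the -y bay at row ~175, the middle bay at row ~85 and the occupied bay at the top.

```bash
python3 - <<'E'
from h import *
f=load('side0'); 
for n,uv,z in(('grey',(351,274),30),('brown',(341,238),30),('pink',(394,310),30),('rack',(311,196),8),('tape',(241,156),30)): print(n,onz(f,uv,z).round())
print(get_ee_rot(), np.linalg.inv(load('wrist0')['view']).round(2))
im=cv2.imread('pics/side0.png')[215:335,290:440]; cv2.imwrite('pics/crop1.png',cv2.resize(im,None,fx=5,fy=5,interpolation=cv2.INTER_CUBIC))
E
```

```text
grey [ 485. -373.   30.]
brown [ 520. -214.   30.]
pink [ 532. -526.   30.]
rack [524.  84.   8.]
tape [338. 448.  30.]
[-1.79940427e+02  1.00695137e-03  8.99996240e+01] [[ 1.0000e+00 -0.0000e+00 -0.0000e+00  6.2319e+02]
 [-0.0000e+00 -9.6000e-01 -2.9000e-01  8.2490e+01]
 [-0.0000e+00  2.9000e-01 -9.6000e-01  3.8483e+02]
 [ 0.0000e+00  0.0000e+00  0.0000e+00  1.0000e+00]]
```

View pics/crop1.png

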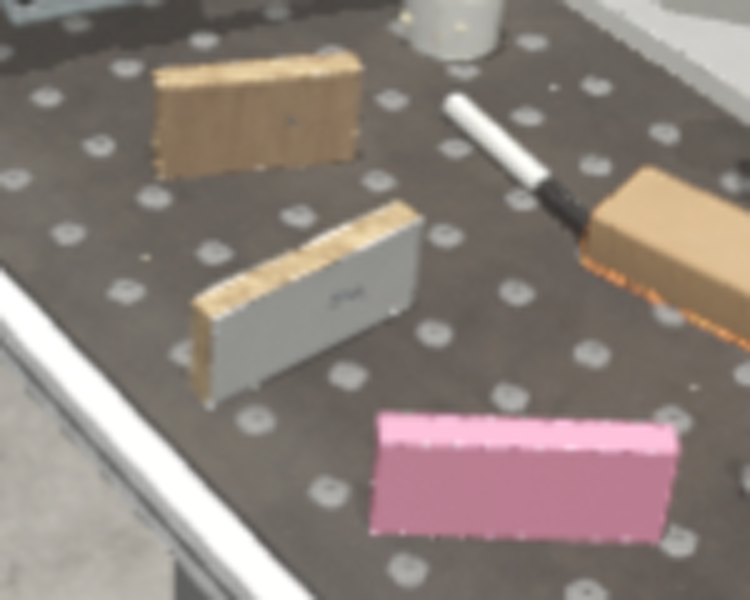

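Crop confirms the choice: the grey panel has plain chipboard edges, brown panel is separate, and the pink look-alike is not to be touched. Next are wrist views from two places each.

```bash
python3 - <<'E'
from h import *
o=[180,0,90]
for n,p in(('rA',(490,-90,300)),('rB',(610,-90,300)),('pB',(580,-500,260)),('pA',(460,-500,260))):
    try: reach(p,o); wait(.3); f=save('wrist',n); print(n,get_position(),get_time_s())
    except Exception as e: print(n,e)
for k in'rp':
    cv2.imwrite(f'pics/{k}2.png',np.vstack([cv2.imread(f'pics/{k}{s}.png')[:290] for s in'AB']))
E
```

```text
rA [490.31777958 -89.59695039 299.30296687] 1.2583
rB [609.52339504 -90.06447962 300.54233596] 2.1583
pB [ 580.38214566 -499.48370459  260.22486718] 4.0333
pA [ 460.73907324 -499.8292805   259.65469863] 4.9333
```

View pics/r2.png

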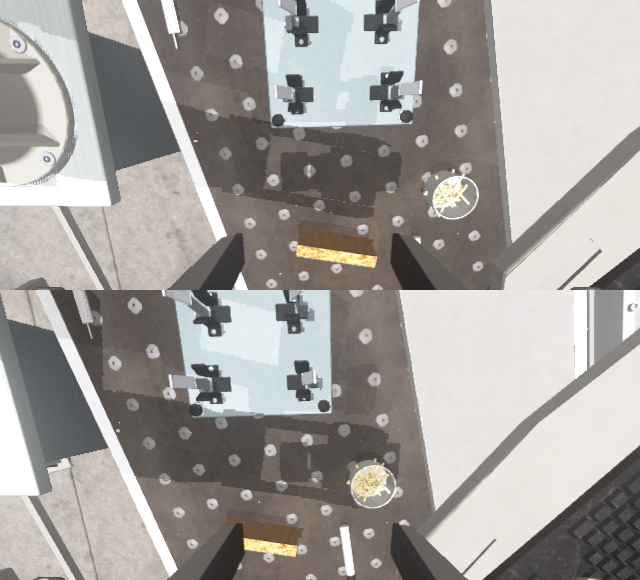

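View pics/p2.png

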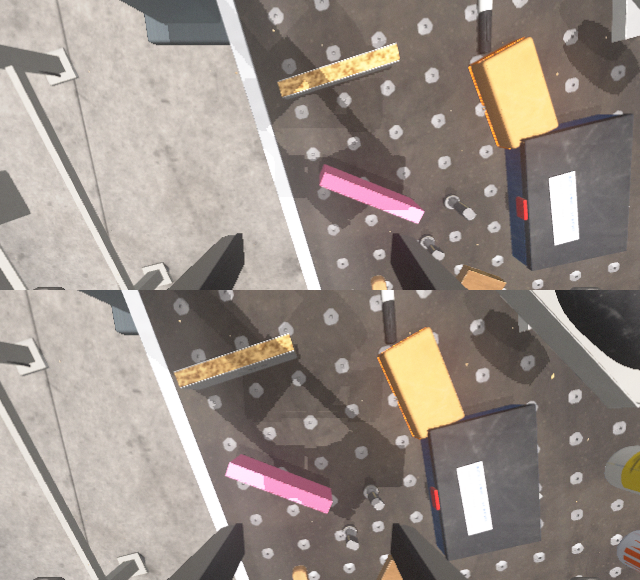

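Grey panel is clear in both panel views (top edge from (278,85) to (400,50) in A). The rack (plate corners (272,127), (415,123) in rA) and the brown panel (row ~255, between the fingers) need better-placed views.

```bash
python3 - <<'E'
from h import *
o=[180,0,90]
for n,p in(('bA',(460,-300,260)),('bB',(570,-300,260)),('sB',(590,5,280)),('sA',(480,5,280))):
    reach(p,o); wait(.3); f=save('wrist',n)
print(get_time_s())
r=lambda n,x,y,w,h,k: cv2.resize(cv2.imread(f'pics/{n}.png')[y:y+h,x:x+w],None,fx=k,fy=k,interpolation=cv2.INTER_CUBIC)
cv2.imwrite('pics/s2.png',np.hstack([r('sA',200,0,200,290,2),r('sB',100,0,200,290,2)]))
cv2.imwrite('pics/b2.png',np.vstack([r('bA',160,40,320,110,2.5),r('bB',60,40,320,110,2.5)]))
E
```

```text
9.3583
```

View pics/s2.png

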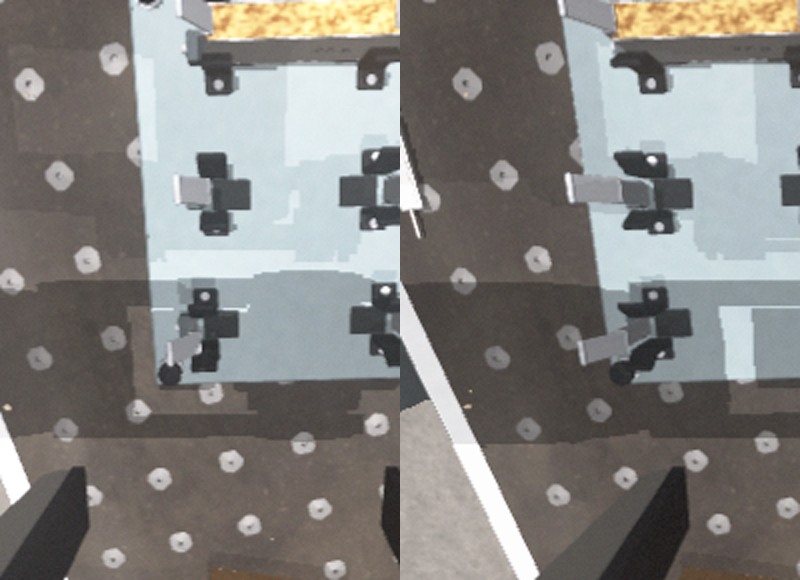

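View pics/b2.png

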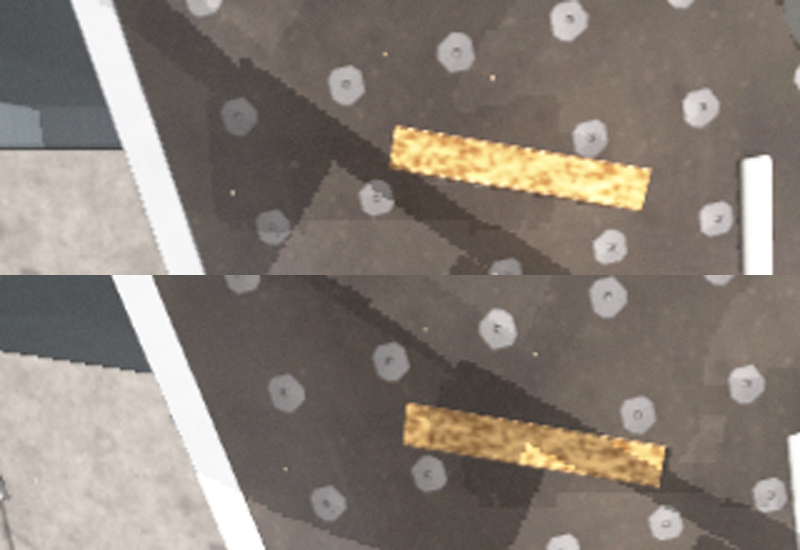

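Rack views: near cheeks/hooks show at x≈ 290–320 px in sA, long bay at row ~163, middle bay at ~96; the brown panel's top is clear in both views (corners (318,91),(420,107)-ish in bA). Now the numbers, by colour fits.

```bash
cat > fit.py <<'E'
from h import *
from scipy.optimize import least_squares
def quad(n,box):
    x,y,w,h=box; im=cv2.imread(f'pics/{n}.png')[y:y+h,x:x+w].astype(int)
    m=((im[:,:,2]-im[:,:,0])>45).astype(np.uint8)
    nn,l,st,_=cv2.connectedComponentsWithStats(m); k=1+np.argmax(st[1:,4]); c=cv2.findContours((l==k).astype(np.uint8),0,2)[0][0]
    b=cv2.boxPoints(cv2.minAreaRect(c)); b=b+[x,y]
    b=b[np.argsort(b[:,0])]; return b,st[k,4]
def panel(L):
    qs=[(load(n),*quad(n,b)) for n,b in L]
    ends=[[(q[:2].mean(0)),(q[2:].mean(0))] for _,q,_ in qs]
    out=[]
    for e in(0,1):
        X,r=tri([(qs[i][0],ends[i][e]) for i in range(len(qs))]); out.append(X); print(X.round(1),np.round(r,1))
    d=out[1]-out[0]; mid=(out[0]+out[1])/2
    print('mid',mid.round(1),'len',np.linalg.norm(d).round(1),'yaw',np.degrees(np.arctan2(d[1],d[0])).round(2)); return mid
def rack():
    pts={'l':[],'r':[],'b':[]}
    for n in('sA','sB','rA','rB'):
        f=load(n); im=f['image'].astype(int)[:300]
        m=((im[:,:,2]-im[:,:,0]>6)&(im[:,:,1]>100)).astype(np.uint8)
        m[:, :150]=0; m[:,480:]=0
        m=cv2.morphologyEx(m,cv2.MORPH_OPEN,np.ones((3,3)))
        nn,l,st,_=cv2.connectedComponentsWithStats(m); k=1+np.argmax(st[1:,4]); m=l==k; print(n,st[k])
        x,y,w,h=st[k][:4]
        for r in range(5,y+h-12,3):
            c=np.where(m[r])[0]
            if len(c)>40: pts['l'].append((n,c[0]-.5,r)); pts['r'].append((n,c[-1]+.5,r))
        for c in range(x+25,x+w-25,3):
            r=np.where(m[:,c])[0]; 
            if len(r): pts['b'].append((n,c,r[-1]+.5))
    R={k:[ray(load(n),(u,v)) for n,u,v in p] for k,p in pts.items()}
    def res(p,z=None):
        x,y,a,z=p; c,s=np.cos(a),np.sin(a); o=[]
        for k,t in R.items():
            C=np.array([q[0] for q in t]);D=np.array([q[1] for q in t])
            P=C+D*((z-C[:,2])/D[:,2])[:,None]; dx=P[:,0]-x;dy=P[:,1]-y
            X=c*dx+s*dy;Y=-s*dx+c*dy
            o.append(X+106 if k=='l' else X-106 if k=='r' else Y+136)
        return np.concatenate(o)
    s=least_squares(res,[524,84,0,8],loss='soft_l1',f_scale=1.)
    s8=least_squares(lambda p:res([*p,8]),[524,84,0],loss='soft_l1',f_scale=1.)
    print('rack',s.x,np.degrees(s.x[2]),'med',np.median(np.abs(s.fun)),'\nz=8',s8.x,np.degrees(s8.x[2])); return s8.x
if __name__=='__main__':
    print('long');panel([('pA',(270,30,140,75)),('pB',(165,35,140,75))])
    print('short');panel([('bA',(300,80,140,55)),('bB',(205,80,140,55))])
    x,y,a=rack()
    for n,v in(('long_bay',-90),('short_bay',0)): print(n,x-v*np.sin(a),y+v*np.cos(a))
E
python3 fit.py
```

```text
long
[ 415.2 -394.6   61.3] [0.1 0.1]
[ 550.1 -354.4   62.6] [0. 0.]
mid [ 482.7 -374.5   61.9] len 140.8 yaw 16.59
short
[ 457.  -205.9   67.1] [0.2 0.2]
[ 576.5 -225.3   68.7] [0.2 0.2]
mid [ 516.8 -215.6   67.9] len 121.0 yaw -9.2
sA [  265     0   164   192 20816]
sB [  181     0   164   191 20230]
rA [  262     0   157   128 14733]
rB [  175     0   157   128 14352]
rack [5.20216878e+02 1.05766971e+02 3.02635248e-02 5.12260980e+00] 1.7339722468176322 med 0.3773292889806896 
z=8 [5.20296136e+02 1.06214594e+02 2.97017791e-02] 1.7017865854018845
long_bay 522.968903111864 16.254289691877602
short_bay 520.2961360189075 106.21459380467398
```

Heights agree with the text (62, 68 vs 60, 66). Short panel first: grasp at mid-length, lift and inspect.

```bash
cat >> h.py <<'E'
def pick(x,y,yaw,zg=12):
    o=[180,0,yaw]
    reach((x,y,170),o); wait(.2)
    hit=movel((x,y,zg),v=120,contact_N=12); print('hit',hit,get_position().round(1))
    close(); wait(.4); p=np.array(get_position()); print('grip',p.round(1),get_width(),get_gripper_force())
    movel((x,y,185),v=120); wait(.2); print('lift',get_position(),get_width(),get_force(),get_time_s()); return p
E
python3 - <<'E'
from h import *
p=pick(516.8,-215.6,-9.2); np.save('zg.npy',p)
movel((520.3,106.2,185),[180,0,1.7],v=200); wait(.3); print(get_position(),get_ee_rot(),get_width(),get_time_s())
a=save('wrist','hS')['image'];b=save('side','hSs')['image']; print(get_force())
v=np.zeros((520,640,3),np.uint8); v[:270]=a[:270]; v[270:]=cv2.resize(b[90:215,200:520],(640,250),interpolation=cv2.INTER_CUBIC)
cv2.imwrite('pics/hS2.png',v[:,:,::-1])
E
```

```text
hit False [ 517.3 -215.8   12.7]
grip [ 516.8 -215.6   12. ] 0.1878639203915341 29.999910593032837
lift [ 516.584308   -215.51352582  184.50093969] 0.18446946980049095 [-0.89282371  0.01376039  0.06564609] 15.5417
[520.36636163 105.85267604 185.0166388 ] [ 1.79998561e+02 -2.81075666e-03  1.66679307e+00] 0.18280341686169854 17.6
[ 0.7420899  -0.01276358 -1.33114467]
```

View pics/hS2.png

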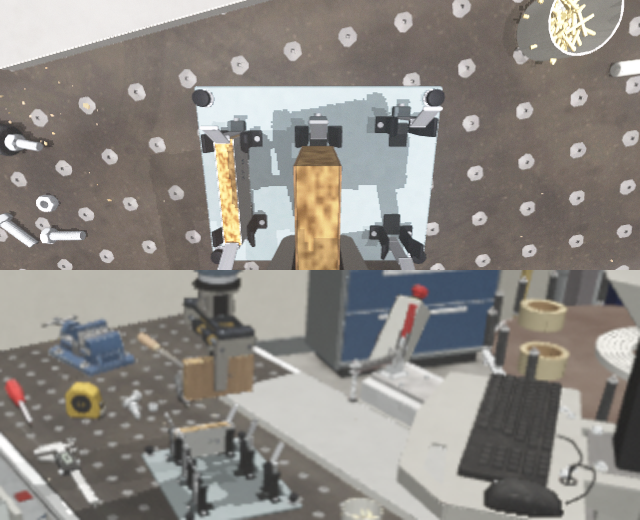

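The panel is held level, 17 mm between the pads, its end (col 318) in line with the middle bay's cheeks (cols 297–341). Check the along-bay offset numerically.

```bash
python3 - <<'E'
from h import *
f=load('hS'); a=np.radians(1.7); u=np.array([np.cos(a),np.sin(a)]); w=np.array([-u[1],u[0]]); c=np.array([520.3,106.2])
im=f['image'].astype(int)
g=im[100:200,305:330].mean(1).mean(1); d=np.diff(g); print('panel rows',[(100+i,round(d[i])) for i in np.argsort(-abs(d))[:6]])
g=im[70:110,230:420].mean(1).mean(1); d=np.diff(g); print('plate row',70+np.argmax(abs(d)))
for r in(163,164,165,166): print(r,((onz(f,(318,r),239)[:2]-c)@u).round(1),((onz(f,(318,r),239)[:2]-c)@w).round(1))
for r in(86,87,88): print('plate',r,((onz(f,(320,r),8)[:2]-c)@u).round(1))
# col extents of panel
g=im[200:235,280:360].mean(0).mean(1); d=np.diff(g);print([(280+i,round(d[i])) for i in np.argsort(-abs(d))[:4]])
# cheek pair at far end: rows 125-147 cols
for uv in((296,136),(341,136)): print('cheek',((onz(f,uv,78)[:2]-c)@w).round(1))
E
```

```text
panel rows [(np.int64(165), 57), (np.int64(119), 52), (np.int64(123), -42), (np.int64(115), -39), (np.int64(138), -37), (np.int64(120), 27)]
plate row 85
163 61.0 -0.8
164 60.6 -0.8
165 60.2 -0.8
166 59.8 -0.8
plate 86 105.2
plate 87 104.2
plate 88 103.2
[(np.int64(339), 37), (np.int64(340), 31), (np.int64(294), -22), (np.int64(337), -20)]
cheek 19.0
cheek -21.9
```

Aligned within about 1 mm both ways. Push down.

```bash
cat >> h.py <<'E'
def insert(x,y,zg):
    movel((x,y,zg+107),v=100); wait(.3); f0=get_force()[2]
    z=zg+107
    while z>zg+12.2:
        z=max(z-12,zg+11.5)
        hit=movel((x,y,z),v=60,contact_N=35); p=get_position(); print(round(z-zg-12,1),'meas',(p-np.array([x,y,zg+12])).round(1),'F',(np.array(get_force())).round(1),get_width().__round__(3),hit)
        if hit: break
E
python3 - <<'E'
from h import *
insert(520.3,105.8,float(np.load('zg.npy')[2])); print(get_time_s())
E
```

```text
83.0 meas [-0.5 -0.1 82.3] F [ 0.1  0.7 -0.4] 0.186 False
71.0 meas [-0.2 -0.  70.6] F [ 0.7 -0.7 -0.2] 0.183 False
59.0 meas [-0.6 -0.1 58.5] F [-0.3 -0.3 -2.4] 0.185 False
47.0 meas [-0.5 -0.1 46.4] F [-0.3 -0.6 -1.7] 0.184 False
35.0 meas [-0.5 -0.1 34.4] F [-0.  -0.1 -2. ] 0.185 False
23.0 meas [-0.5 -0.1 22.4] F [-0.  -0.5 -2.6] 0.185 False
11.0 meas [-0.6 -0.1 10.4] F [ 0.2  0.7 -1.6] 0.191 False
-0.5 meas [ 0.4  0.1 -0.8] F [ 1.1 -0.7  0.2] 0.185 False
21.6
```

```bash
python3 - <<'E'
from h import *
x,y,zg=520.3,105.8,float(np.load('zg.npy')[2])
for d in(-1.5,-2.5,-4):
    hit=movel((x,y,zg+12+d),v=20,contact_N=25); print(d,hit,(get_position()-np.array([x,y,zg+12])).round(2),np.round(get_force(),1))
    if hit: break
f=save('wrist','iS'); g=save('side','iSs'); a=f['image'];b=g['image']
print(proj(g,(520,106,78)),get_time_s())
v=np.zeros((590,640,3),np.uint8); v[:270]=a[:270]; v[270:]=cv2.resize(b[150:220,255:395],(640,320),interpolation=cv2.INTER_CUBIC)
cv2.imwrite('pics/iS2.png',v[:,:,::-1])
E
```

```text
-1.5 False [ 0.36  0.07 -0.86] [-2.2 -1.4 11.9]
-2.5 False [ 0.45  0.07 -0.97] [-5.  -1.  24.4]
-4 False [ 0.85  0.1  -1.83] [-7.7 -2.3 31.9]
[308.15281199 175.9756682 ] 22.45
```

Stands hard on the seat (24 N at the calculated height). Release, then the long panel.

```bash
python3 - <<'E'
from h import *
p=get_position(); movel((520.3,105.8,p[2]+1),v=20); gripper_open(); wait(.3)
movel((520.3,105.8,190),v=150)
save('wrist','oS')
p=pick(482.7,-374.5,16.6); np.save('zl.npy',p)
movel((523,15.9,185),[180,0,1.7],v=200); wait(.3); print(get_position(),get_ee_rot(),get_width(),get_time_s())
f=save('wrist','hL'); im=f['image'].astype(int)
a=np.radians(1.7); u=np.array([np.cos(a),np.sin(a)]); w=np.array([-u[1],u[0]]); c=np.array([523,16.25])
print(proj(f,(523+70*u[0],16.25+70*u[1],233)))
m=(im[:,:,0]-im[:,:,2]>45); m[:, :270]=0;m[:,370:]=0
for n in(1,): 
    r=np.where(m[:260,300:335].sum(1)>25)[0]; cc=np.where(m[r[0]+3:r[0]+20].mean(0)>.5)[0]
    print('row',r[0],'cols',cc[0],cc[-1]); e=onz(f,((cc[0]+cc[-1])/2,r[0]),233)[:2]-c; print('end at',e@u,e@w)
E
```

```text
hit False [ 483.2 -374.9   12.7]
grip [ 482.7 -374.5   12. ] 0.1886515775372381 30.00002145767212
lift [ 482.52194283 -374.37573524  184.48424537] 0.18493847417024953 [ 0.21328391  0.40269    -0.35153995] 32.2667
[523.01880314  15.64322576 184.98705284] [1.79999081e+02 1.08078207e-03 1.67529077e+00] 0.19026036368849683 34.675
[315.34235249 138.15159736]
row 138 cols 297 338
end at 70.05921289569841 -0.8685567014421518
```

Held as well as the first one (end at 70.1 mm, 0.9 mm across). Push down.

```bash
python3 - <<'E'
from h import *
x,y,zg=523,16.0,float(np.load('zl.npy')[2])
insert(x,y,zg)
for d in(-1.5,-2.5):
    movel((x,y,zg+12+d),v=20,contact_N=25); print(d,(get_position()-np.array([x,y,zg+12])).round(2),np.round(get_force(),1))
p=get_position(); movel((x,y,p[2]+1),v=20); gripper_open(); wait(.3); movel((x,y,190),v=150)
# look from the near side and from -y
reach((520,-60,190),[180,0,90]); wait(.3); f=save('wrist','fin'); g=save('side','fins'); print(get_time_s())
a=f['image'];b=g['image']
v=np.zeros((590,640,3),np.uint8); v[:270]=a[:270]; v[270:]=cv2.resize(b[150:220,255:395],(640,320),interpolation=cv2.INTER_CUBIC)
cv2.imwrite('pics/fin2.png',v[:,:,::-1])
E
```

```text
83.0 meas [-0.5 -0.  82.3] F [-0.6  0.1 -0.7] 0.185 False
71.0 meas [-0.1  0.  70.6] F [-0.   0.9 -1.2] 0.186 False
59.0 meas [-0.5 -0.  58.5] F [ 0.8 -0.3 -2.7] 0.185 False
47.0 meas [-0.6 -0.  46.3] F [-0.5 -0.1 -2.6] 0.185 False
35.0 meas [-0.5 -0.  34.4] F [-0.6 -0.4 -2.4] 0.184 False
23.0 meas [-0.5 -0.  22.4] F [ 0.2 -0.4 -2.2] 0.189 False
11.0 meas [-0.5 -0.  10.4] F [ 0.6  0.2 -2.5] 0.185 False
-0.5 meas [ 0.3  0.  -0.8] F [ 1.1 -0.4  1.1] 0.186 False
-1.5 [ 0.23  0.02 -0.92] [-2.6 -0.2 11.2]
-2.5 [ 0.31 -0.   -1.06] [-5.3 -0.1 23.3]
44.0167
```

View pics/fin2.png

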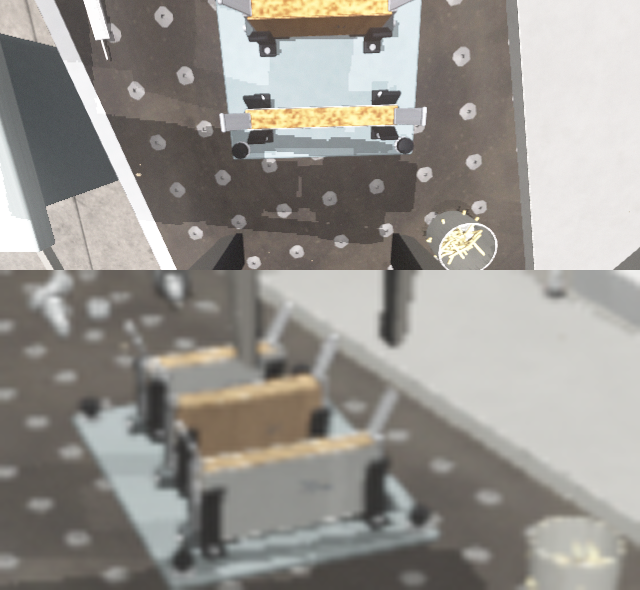

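Both panels stand upright in their bays; the long panel's top edge (row 118, cols 247–396) is met by hooks at both ends. Numeric check of height and of the nibs' overlap (visible top should be about 8 mm shorter than the panel), plus a second view for triangulation.

```bash
python3 - <<'E'
from h import *
import fit
reach((450,-20,190),[180,0,90]); wait(.3); save('wrist','fA')
reach((570,-20,190),[180,0,90]); wait(.3); save('wrist','fB'); print(get_time_s())
for nm,P in(('long',(523,16.25,72)),('short',(520.3,106.2,78))):
    L=[]
    for n in('fA','fB'):
        u,v=proj(load(n),P); L.append((n,(int(u)-100,max(0,int(v)-20),200,40))); print(n,u,v)
        print(fit.quad(*L[-1])[0].round(1).tolist())
    print(nm); fit.panel(L)
E
```

```text
45.6833
fA 393.6556569679145 159.24220366761503
[[320.9, 152.7], [321.5, 170.4], [466.0, 148.3], [466.5, 166.0]]
fB 270.85841153700085 159.60100822415615
[[197.0, 153.2], [197.5, 170.7], [342.0, 148.8], [342.5, 166.3]]
long
[453.   14.7  75.7] [0. 0.]
[591.8  18.5  74.1] [0. 0.]
mid [522.4  16.6  74.9] len 138.9 yaw 1.58
fA 399.80406428058996 56.08345341013194
[[329.0, 46.3], [329.8, 71.4], [470.0, 41.6], [470.8, 66.7]]
fB 261.97870618511183 56.65459028324727
[[190.9, 46.7], [191.7, 71.9], [330.3, 42.4], [331.1, 67.5]]
short
[459.7 103.9  79.5] [0.1 0.1]
[579.3 107.1  81.2] [0.1 0.1]
mid [519.5 105.5  80.3] len 119.7 yaw 1.52
```

```bash
python3 - <<'E'
from h import *
for n in('fA','fB'):
    f=load(n); im=f['image'].astype(int); m=(im[:,:,0]-im[:,:,2]>45)
    for nm,c,h,Y in(('long',(523,16.25),72,140),('short',(520.3,106.2),78,120)):
        a=np.radians(1.7);u=np.array([np.cos(a),np.sin(a)]);w=np.array([-u[1],u[0]])
        for s in(-7,-4,0,4,7):
            xs=np.arange(-75,75,.5); v=[]
            for x in xs:
                q=np.array(c)+x*u+s*w; px=proj(f,(*q,h+2)).round().astype(int); v.append(0<=px[1] and m[px[1],px[0]])
            k=xs[np.array(v,bool)]; print(n,nm,s,(k.min(),k.max()) if len(k) else None)
E
```

```text
fA long -7 (np.float64(-65.0), np.float64(66.0))
fA long -4 (np.float64(-65.0), np.float64(65.5))
fA long 0 (np.float64(-65.5), np.float64(66.0))
fA long 4 (np.float64(-65.5), np.float64(65.5))
fA long 7 (np.float64(-70.0), np.float64(68.0))
fA short -7 (np.float64(-55.5), np.float64(56.0))
fA short -4 (np.float64(-55.0), np.float64(55.5))
fA short 0 (np.float64(-55.0), np.float64(56.0))
fA short 4 (np.float64(-55.0), np.float64(55.5))
fA short 7 (np.float64(-58.5), np.float64(58.5))
fB long -7 (np.float64(-66.5), np.float64(65.0))
fB long -4 (np.float64(-66.0), np.float64(65.0))
fB long 0 (np.float64(-66.5), np.float64(65.0))
fB long 4 (np.float64(-66.0), np.float64(65.0))
fB long 7 (np.float64(-69.0), np.float64(69.0))
fB short -7 (np.float64(-56.5), np.float64(55.0))
fB short -4 (np.float64(-56.0), np.float64(55.0))
fB short 0 (np.float64(-56.5), np.float64(55.5))
fB short 4 (np.float64(-56.0), np.float64(55.5))
fB short 7 (np.float64(-59.0), np.float64(59.0))
```

The nibs cover about 4 mm at all four ends, so the hooks are shut and the panels are centred.

```bash
python3 -c "
from h import *
print(hand_in(),get_time_s())"
```

```text
the job is handed in; nothing more can be done
the job is handed in; nothing more can be done
```

Both panels stand home in their own bays, with the hook nibs measured about 4 mm over each end, and the job was handed in at about 46 s; the call returned no verdict.

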